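# Latch the collection bay

## Task

Stand the small dropper bottle upright in the open-topped metal collection bay, setting it down rather than dropping it; then push the bay's gate shut until its sprung tongue snaps in behind the strike pin and the gate stays shut by itself. Push the gate gently, with no more force than the catch and its rubber stop need (well under 25 N), and leave the other things on the table where they are.

Things in the scene. Friction and masses are not known exactly. Their poses are not given: they have to be found in the camera images.
- bay: The collection bay: grey sheet-metal tray without a roof, fixed to the table, front facing the robot within about 0.15 rad. Origin under the middle of its inner space, on the table top; x axis from the gate (front) to the back wall, y to the left, z up. Side and back walls are 74 mm high. The gate closes the front. At the right front corner (x -60, y -87 mm) stands the keeper of the catch.
- bay_floor (a point): Middle of the bay's inner floor, 4 mm above the table, at x +8 mm, y 0 in the bay's frame, same axes. Free inner space from here: x -53 to +54 mm, y -82 to +82 mm, except the near right corner (x below -25, y below -60 mm), where the keeper's post stands.
- gate_hinge (a point): Point on the gate's vertical hinge axis, 55 mm above the table, at x -60, y +85 mm in the bay's frame (left front corner). Friction and a weak spring hold the gate open, and swing it open again to above 0.3 rad whenever it is let go without being latched.
- gate (a joint): Opening angle of the gate, rad: about 0 when shut (panel along the bay's y axis), growing as the free right-hand edge swings out towards the robot, at most 0.65. The tongue meets the strike pin at 0.02 to 0.18 rad. The keeper's setting differs each time and is not measured: the snap comes anywhere between about -0.08 and +0.08 rad. A latched gate rests between -0.085 and +0.085.
- gate_push (a point): Centre of the flat steel push plate, 36 mm wide, 60 mm high, on the outer (robot) face of the gate: 115 mm from the hinge axis along the panel, 9 mm in front of the hinge plane, 55 mm above the table. The panel is 16 mm thick, 15 to 95 mm above the table, 10 to 165 mm from the hinge axis. The point turns with the gate: x squarely into the panel (pushing direction), y to the hinge, z up.
- tongue_tip (a point): Nose of the sloped sprung brass tongue in the gate's free edge, 176 mm from the hinge axis, 60 mm up. It rides over the keeper's upright 8 mm steel strike pin against a rising force, 9 to 18 N pushed at gate_push, then snaps in behind it and the force drops suddenly. 2 mm farther the gate meets the keeper's stiff rubber stop (about 20 N per mm); the keeper's brace is 78 mm high.
- bottle_centre (a point): The dropper bottle, loose, standing upright on the table at the start: this point is on its axis, 51 mm above its foot; z axis along it. Round glass body 32 mm thick up to 70 mm above the foot, cap 24 mm thick from 70 to 77 mm, rubber bulb 13 mm thick up to 102 mm. About 0.07 kg.
- mortar: Bystander: mortar, 93 mm wide, 84 mm high, origin at its foot; at the far left of the table. Leave it alone.
- pestle: Bystander: pestle lying beside the mortar, 191 mm long, 27 mm thick. Leave it alone.
- weight_big: Bystander: balance weight, 34 mm thick, 44 mm high, origin at its foot; behind the bottle, the nearer of two to the bay. Leave it alone.
Not all that is in view belongs to the job. Several things look just like the part that bears bottle_centre: the one meant starts farthest to the robot's left.

How it is judged:
On the way, in this order (a step that is already met when the one before it is completed fails the run):
1. the bottle stands in the bay, released, while the gate is still open (x of bottle_centre in the frame of bay between -0.045 and 0.06 m and y of bottle_centre in the frame of bay between -0.08 and 0.08 m and height (world z) of bottle_centre below 0.062 m and angle between bottle_centre's own z axis and vertical below 0.15 rad and value of joint gate above 0.2 rad and contact force between the fingers and bottle below 0.05 N), for 0.2 s.
2. the gate is shut (value of joint gate below 0.12 rad), for 0.2 s.
At the end, for the whole second after the job is handed in: The bottle stands at rest within the bay's inner space on its floor, upright within 0.15 rad, and the gate, let go, stays latched by itself at less than 0.12 rad, at rest (x of bottle_centre in the frame of bay between -0.045 and 0.06 m and y of bottle_centre in the frame of bay between -0.08 and 0.08 m and height (world z) of bottle_centre below 0.062 m and angle between bottle_centre's own z axis and vertical below 0.15 rad and value of joint gate below 0.12 rad and velocity of joint gate between -0.05 and 0.05 rad/s and linear speed of bottle below 0.02 m/s); the robot touches nothing.
It fails at once if the robot presses on the gate with more than 25 N (contact force between any of the fingers, the arm and gate above 25 N).
It fails at once if the bottle is dropped (moves faster than 0.4 m/s while not held) (contact force between the fingers and bottle below 0.05 N and linear speed of bottle above 0.4 m/s).
It fails at once if the bottle is tipped over (more than 0.7 rad) (angle between bottle_centre's own z axis and vertical above 0.7 rad).
It fails at once if a bystander (mortar, pestle, larger weight) is moved more than 25 mm (distance of any of mortar, pestle, weight_big from where it was at the start of the episode above 0.025 m).
It also fails if it takes over 69 s, if anything falls off the work surface, if the arm or the gripper's body presses on something with over 40 N, if the wrist force passes 120 N, or if a joint passes its speed limit or range.

## Robot

A 6-joint arm with a two-finger parallel gripper is mounted at the origin on the work surface; the furniture and walls round the work are solid. World frame = base frame: x ahead of the robot, y to its left, z up, the work surface at z = 0. Lengths are in m, angles in rad, forces in N, time in s.
With the tool pointing down it reaches from about 0.275 to 0.85 m from the base axis. Payload 19 kg.
Tool frame: the origin (TCP) lies at the very end of the fingers, on their centre line; the grasp point (between the pads) lies 19 mm behind it; z points along the fingers, y is the direction in which the jaws open and shut (so a half turn about z gives the same grasp; the last joint's range is limited). The gripper opens to 85 mm and grips with 20 to 120 N. Pads are 22 mm wide; open, the fingers measure 114 mm over their backs; the gripper's body (76 mm by 85 mm) begins 54 mm behind the grasp point. The pads swing forward as they close: fully open they stand 13 mm farther back than shut.
Start: joints at [1.131, 0.15, 1.437, -0, 1.554, -0.134], TCP at [0.173, 0.548, 0.231] pointing down, gripper open.
Joint ranges: [-2.8, 2.8], [-0.68, 2.1], [0.12, 2.68], [-1.39, 4.53], [0.16, 2.79], [-2.81, 2.81]. Speed limits (rad/s): [1.89, 1.89, 2.22, 3.01, 3.01, 3.01].

## Interface

Orientations are given as a unit quaternion [w, x, y, z].
In Python, from cell import get_state, read_camera, sign_off gives the robot as it stands.
- The arm moves only by the tool drive_tool, never from a script. Its argument "motion" is a list of rows, each a list of 7 numbers: the turn, a rotation vector about the tool's x, y, z as a fraction of full scale, then the shift along the tool's x, y, z as a fraction of full scale, then the finger opening in mm, from 0 to 85.4. In form: [[rx, ry, rz, dx, dy, dz, jaw], ...]. A call has 1 to 8 rows; each row is the pose to reach, as a shift and turn from the pose commanded when the call began, along the tool's axes at that moment, turning the shorter way round; what a row does not reach only later rows make up. Full scale, the value 1, is 80 cm for a shift and 2 pi rad for a turn. A row lasts 1/8 s, in which the tool goes at most 62.5 mm and 10.7 degrees, less where a joint would pass 70% of its speed; a pose out of reach is approached as far as the arm can. A call with a number of a shift or a turn outside -1 to 1 is refused whole. A call with a gripper value outside its range is refused whole. The fingers move at their own pace and stop on an object; "newtons" is the grip in N (left out, the last holds). Time passes only in rows, so rows that repeat a pose let the fingers close. It gives the time, the measured TCP pose, the force and the opening at its end, in the units of the state.
- get_state(): the state, without advancing time (a new reading comes with each control period).
- read_camera(name): name is "side" or "top"; returns a dict with "color" (400x640x3 uint8, blue, green, red), "range_z" (400x640 float32, m along the optical axis (not along the pixel's ray), 0 where there is no reading), "mtx" (3x3 intrinsics, pixels), "distortion" ([k1, k2, p1, p2, k3] as OpenCV has them; the pictures are not rectified), "R" (3x3) and "t" (3): a world point X has camera coordinates R X + t. Camera axes: x right, y down, z forward; pixel columns grow to the right and rows downward; lengths in m; the calibration is good to about 2 mm. A picture is of the moment at which its call begins.
- sign_off(): hands the job in, once; it reports no verdict.
The state is a dict: "clock": time; "joint_positions": joint angles; "joint_velocities": joint speeds; "joint_torque": joint torques, N m; "ee_pos": TCP position; "tool_rot": TCP orientation; "wrist_force": force on the tool from outside, world axes, zero at the start; "torque": the same for the moment, N m; "width": finger opening in m.
Only numpy, scipy, OpenCV 4.12 (cv2) and the standard library are available. Lean on these libraries where they do the work, as an engineer would, in place of code of your own. Each camera call takes 0.05 s, during which the arm holds its last target.

## Working session

There is one attempt and no reset: what is moved stays moved. The work goes in short steps, Python scripts to look and compute and a tool call to move; the robot and the scene stay as the last step left them, time stands still between calls to the robot, and variables do not carry over. Pictures are saved under pics/ and viewed, and the job is handed in when it is done.

Besides the shell and the picture viewer there is one more tool, called after "Request:" as name(argument=value, ...), one argument or row to a line, values as JSON. drive_tool: Moves the arm, as the interface text tells. Shift numbers are shares of 80 cm and turn numbers shares of 2 pi rad, none past 1 either way. Its arguments: {"type":"object","properties":{"motion":{"type":"array"},"newtons":{"type":"number"}},"required":["motion"]}

```bash
ls; mkdir -p pics
python3 - <<'E'
from cell import *
import cv2,numpy as np,pickle
s=get_state();print(s)
for n in ("side","top"):
    c=read_camera(n);pickle.dump(c,open(n+'0.pkl','wb'));cv2.imwrite(f'pics/{n}0.png',c['color']);print(n,c['mtx'],c['distortion'],c['R'],c['t'],(c['range_z']>0).mean())
E
```

```text
pics
{'clock': 0.0, 'joint_positions': array([ 1.13100625e+00,  1.50963414e-01,  1.43803016e+00, -3.21665711e-05,
        1.55380889e+00, -1.34007038e-01]), 'joint_velocities': array([-6.23825751e-04, -1.58036627e-04, -2.05041472e-03,  8.08900096e-05,
        1.39125458e-03,  1.04607417e-03]), 'joint_torque': array([-4.86419609e-03, -7.13048530e+01, -5.70853364e+01, -7.78200665e-04,
        9.04688757e-03, -1.06984319e-04]), 'ee_pos': array([0.17302183, 0.54808489, 0.23068876]), 'tool_rot': array([-1.55753009e-04,  1.52296248e-01,  9.88334704e-01, -5.84734649e-04]), 'wrist_force': array([ 0.38429708,  0.09786627, -0.02953006]), 'torque': array([-0.02849368,  0.01044714,  0.01158805]), 'width': 0.08540720127353038}
side [[428.70973926   0.         313.69030244]
 [  0.         428.70973926 195.46129788]
 [  0.           0.           1.        ]] [-0.07840414  0.          0.          0.          0.        ] [[ 0.99828412 -0.05853827 -0.00144562]
 [-0.03528956 -0.58174392 -0.81260609]
 [ 0.04672757  0.81126277 -0.5828115 ]] [-0.52428679  0.09218479  0.99174844] 0.9958984375
top [[394.85311797   0.         321.94511007]
 [  0.         394.85311797 194.69862822]
 [  0.           0.           1.        ]] [-0.05025287  0.          0.          0.          0.        ] [[ 0.02284032 -0.99972695 -0.00493458]
 [-0.9782077  -0.02132926 -0.2065303 ]
 [ 0.20636865  0.00954426 -0.97842776]] [-0.01159542  0.52841051  1.10520046] 0.99618359375
```

View pics/side0.png

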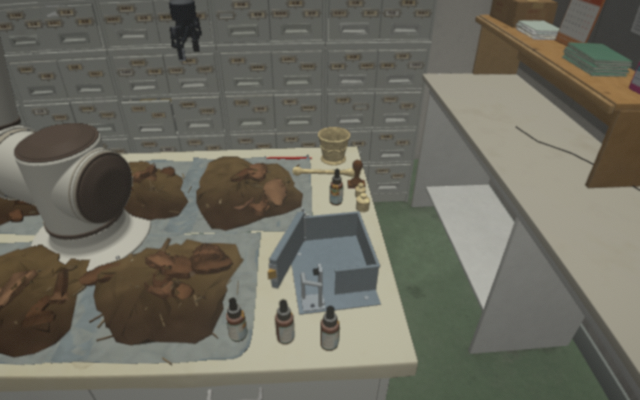

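View pics/top0.png

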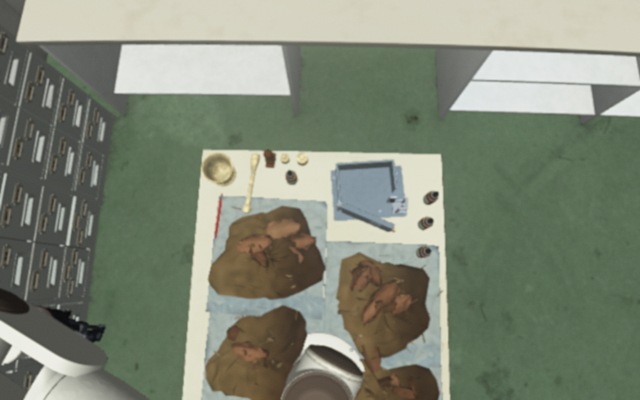

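Bottle look-alikes: side view (336,187), (236,320), (285,322), (330,328). In the top view these are (291,177), (424,252), (426,223), (431,197). The one meant is the farthest to +y (the robot's left), which is side (336,187) = top (291,177), with the weights behind it. I'll confirm in a crop and measure.

```bash
cat > h.py <<'E'
import cv2,numpy as np,pickle
def xyz(c):
    h,w=c['range_z'].shape
    u,v=np.meshgrid(np.arange(w),np.arange(h))
    p=cv2.undistortPoints(np.stack([u,v],-1).reshape(-1,1,2).astype(np.float64),c['mtx'],np.array(c['distortion'])).reshape(h,w,2)
    z=c['range_z'][...,None]
    P=np.concatenate([p*z,z],-1)
    return (P-np.array(c['t']))@np.array(c['R'])
def ray(c,uv):
    p=cv2.undistortPoints(np.array(uv,float).reshape(-1,1,2),c['mtx'],np.array(c['distortion'])).reshape(-1,2)
    d=np.c_[p,np.ones(len(p))]@np.array(c['R'])
    o=-np.array(c['R']).T@np.array(c['t'])
    return o,d
def onz(c,uv,z):
    o,d=ray(c,uv); return o+d*((z-o[2])/d[:,2])[:,None]
def proj(c,X):
    X=np.atleast_2d(np.array(X,float));rv=cv2.Rodrigues(np.array(c['R']))[0]
    return cv2.projectPoints(X,rv,np.array(c['t']),c['mtx'],np.array(c['distortion']))[0].reshape(-1,2)
E
python3 - <<'E'
from h import *
S=pickle.load(open('side0.pkl','rb'));T=pickle.load(open('top0.pkl','rb'))
a=cv2.resize(S['color'][120:230,270:400],None,fx=5,fy=5,interpolation=cv2.INTER_CUBIC)
cv2.imwrite('pics/crA.png',a)
b=cv2.resize(T['color'][145:245,200:340],None,fx=5,fy=5,interpolation=cv2.INTER_CUBIC)
cv2.imwrite('pics/crB.png',b)
cv2.imwrite('pics/crC.png',cv2.resize(T['color'][150:240,320:445],None,fx=6,fy=6,interpolation=cv2.INTER_CUBIC))
cv2.imwrite('pics/crD.png',cv2.resize(S['color'][200:320,255:390],None,fx=5,fy=5,interpolation=cv2.INTER_CUBIC))
XT=xyz(T);XS=xyz(S)
for n,X,pts in (('T',XT,[(291,177),(291,172),(217,168),(303,158),(285,158),(270,158),(300,190)]),('S',XS,[(336,175),(336,185),(336,195),(336,200),(333,143)])):
    for u,v in pts: print(n,u,v,X[v,u].round(4))
E
```

```text
T 291 177 [0.5748 0.0914 0.0763]
T 291 172 [0.584  0.0899 0.0982]
T 217 168 [0.6145 0.328  0.0152]
T 303 158 [0.6445 0.0605 0.0398]
T 285 158 [0.6498 0.1176 0.0189]
T 270 158 [0.6349 0.1574 0.0645]
T 300 190 [ 0.5544  0.0692 -0.0039]
S 336 175 [0.5848 0.0883 0.086 ]
S 336 185 [0.5848 0.082  0.0609]
S 336 195 [0.5852 0.0778 0.0338]
S 336 200 [0.5858 0.0792 0.0173]
S 333 143 [0.5943 0.2626 0.0786]
```

View pics/crA.png

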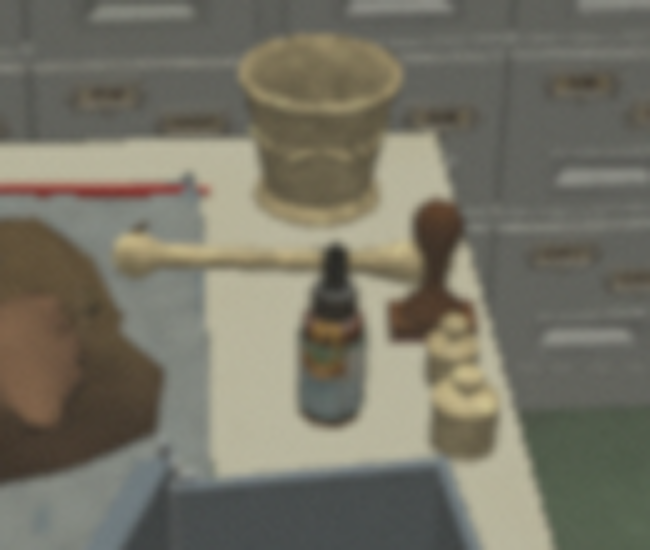

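View pics/crB.png

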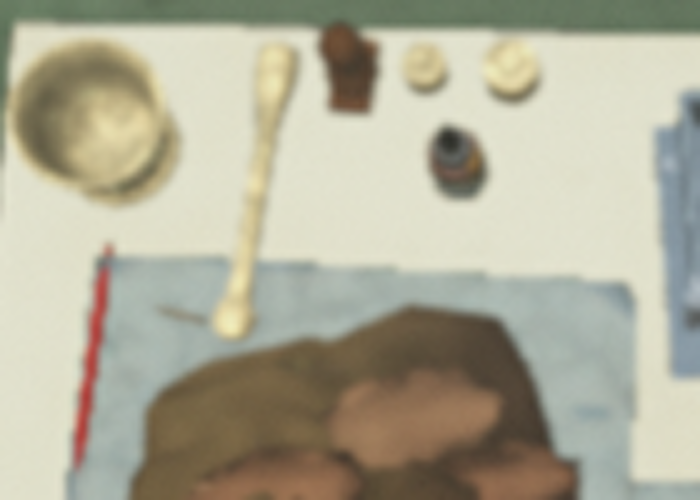

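View pics/crC.png

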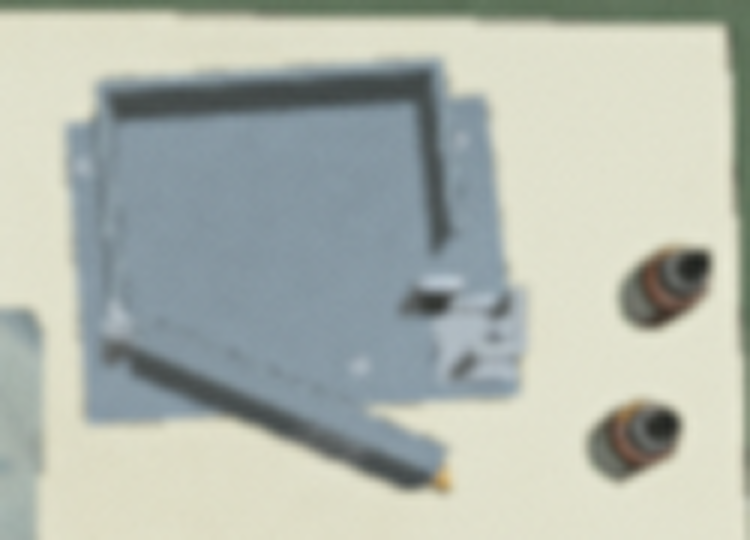

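View pics/crD.png

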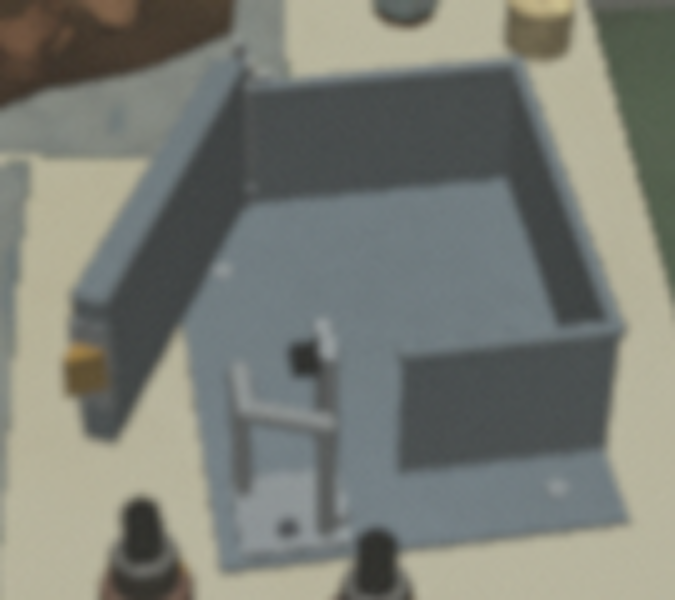

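The crops confirm it: the meant bottle stands alone at side (336,187) / top (290,173), with two pale weights behind it. The bay is open with its hinge at the left, and the keeper is at top (395,205). Next I'll measure both.

Run:
```python
from h import *
S=pickle.load(open('side0.pkl','rb'));T=pickle.load(open('top0.pkl','rb'))
XT=xyz(T);XS=xyz(S)
for n,X in (('S',XS),('T',XT)):
    P=X.reshape(-1,3)
    # table plane
    m=(abs(P[:,0]-.56)<.03)&(abs(P[:,1]-.06)<.03)&(P[:,2]<.008);print(n,'table z',np.median(P[m,2]))
    m=(abs(P[:,0]-.585)<.03)&(abs(P[:,1]-.088)<.035)&(P[:,2]>.012)
    for a,b in((.012,.03),(.03,.05),(.05,.068),(.078,.11)):
        q=P[m&(P[:,2]>a)&(P[:,2]<b)]
        if len(q)>4:
            print(a,b,len(q),q.min(0).round(4),q.max(0).round(4))
            r=.016 if b<.07 else .0065
            f=__import__('scipy.optimize',fromlist=['x']).least_squares(lambda c:np.hypot(q[:,0]-c[0],q[:,1]-c[1])-r,[.585,.09],loss='soft_l1',f_scale=.001);print('  ',f.x.round(4))
# rays: bulb top
print(onz(T,[(290.4,172.6)],.10),)
# bay : highest points with blue-ish grey
hsv=cv2.cvtColor(T['color'],cv2.COLOR_BGR2HSV)
Z=XT[...,2]; 
m=(XT[...,0]>.35)&(XT[...,0]<.75)&(XT[...,1]<.02)&(XT[...,1]>-.22)&(Z>.055)&(Z<.11)
im=T['color'].copy(); im[m]=(0,0,255)
cv2.imwrite('pics/m1.png',cv2.resize(im[150:240,320:445],None,fx=6,fy=6,interpolation=cv2.INTER_NEAREST))
hm=np.clip(Z/.3*255,0,255).astype(np.uint8)
cv2.imwrite('pics/hm.png',cv2.applyColorMap(hm,2)[140:400,180:460])
print('piles max',[ (XT[y0:y1,x0:x1,2].max()).round(3) for x0,x1,y0,y1 in((205,325,205,300),(335,430,250,350))])
# corners from colour pixels: crop C corners /6+(320,150)
names=['BL','BR','FLhinge','RfrontEnd','gatefree']
px=[(102,84),(437,64),(113,320),(440,240),(437,470)]
for nm,p,z in zip(names,px,[.074,.074,.095,.074,.095]):
    u=(p[0]+.5)/6+320-.5;v=(p[1]+.5)/6+150-.5
    print(nm,u,v,onz(T,[(u,v)],z).round(4))
```

```text
S table z 0.0002643422895617233
0.012 0.03 82 [0.5693 0.0758 0.0122] [0.6023 0.0949 0.0298]
   [0.5862 0.0942]
0.03 0.05 94 [0.5691 0.0764 0.0304] [0.6014 0.0994 0.05  ]
   [0.586  0.0944]
0.05 0.068 95 [0.569  0.0761 0.0501] [0.6035 0.1008 0.0677]
   [0.5863 0.0972]
0.078 0.11 52 [0.5799 0.0823 0.0781] [0.5927 0.0978 0.1019]
   [0.5868 0.0953]
T table z 0.0006363251761830641
0.012 0.03 12 [0.5688 0.081  0.0172] [0.5805 0.1108 0.0271]
   [0.5846 0.0968]
0.03 0.05 25 [0.5689 0.0797 0.0308] [0.5915 0.1127 0.0482]
   [0.5849 0.0964]
0.05 0.068 44 [0.5684 0.0812 0.0505] [0.5973 0.1113 0.0679]
   [0.5874 0.0973]
0.078 0.11 33 [0.5741 0.0855 0.0782] [0.5914 0.1063 0.1034]
   [0.5854 0.0968]
[[0.58165921 0.09140256 0.1       ]]
piles max [np.float64(1.19), np.float64(1.19)]
BL 336.5833333333333 163.58333333333334 [[ 0.6189 -0.0409  0.074 ]]
BR 392.4166666666667 160.25 [[ 0.6328 -0.2053  0.074 ]]
FLhinge 338.4166666666667 202.91666666666666 [[ 0.4974 -0.0472  0.095 ]]
RfrontEnd 392.9166666666667 189.58333333333334 [[ 0.5442 -0.2054  0.074 ]]
gatefree 392.4166666666667 227.91666666666669 [[ 0.4298 -0.1988  0.095 ]]
```

View pics/m1.png

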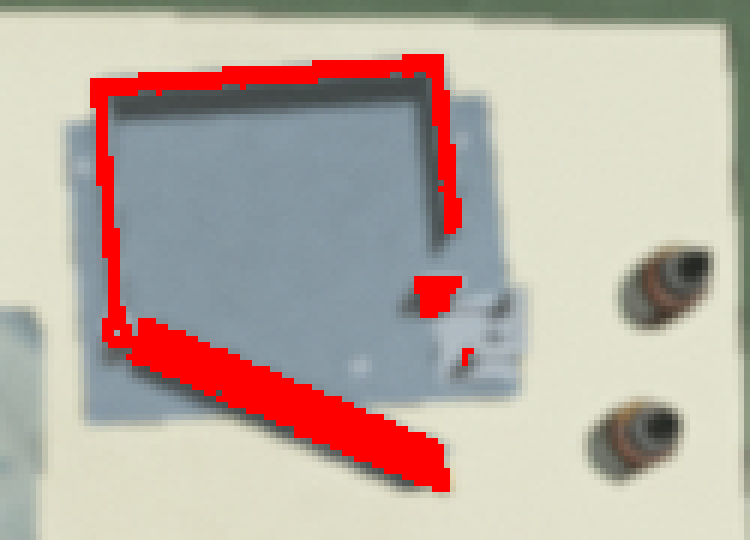

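View pics/hm.png

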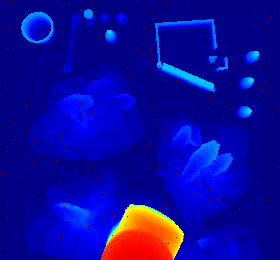

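Run:
```python
from h import *
S=pickle.load(open('side0.pkl','rb'));T=pickle.load(open('top0.pkl','rb'))
for n,c in(('T',T),('S',S)):
    P=xyz(c).reshape(-1,3)
    P=P[(P[:,2]>.062)&(P[:,2]<.082)]
    def fit(m):
        q=P[m][:,:2].astype(np.float32)
        for _ in range(3):
            vx,vy,x0,y0=cv2.fitLine(q,cv2.DIST_HUBER,0,.01,.01).ravel()
            d=(q[:,0]-x0)*vy-(q[:,1]-y0)*vx; q=q[abs(d)<.006]
        return np.array([x0,y0]),np.array([vx,vy]),len(q)
    back=fit((P[:,0]>.605)&(P[:,0]<.645)&(P[:,1]<-.05)&(P[:,1]>-.195))
    right=fit((P[:,0]>.55)&(P[:,0]<.62)&(P[:,1]<-.19)&(P[:,1]>-.225))
    left=fit((P[:,0]>.51)&(P[:,0]<.61)&(P[:,1]<-.025)&(P[:,1]>-.06))
    for k,l in(('back',back),('right',right),('left',left)): print(n,k,l[0].round(4),l[1].round(4),l[2])
    x=lambda a,b:a[0]+a[1]*np.linalg.solve(np.c_[a[1],-b[1]],b[0]-a[0])[0]
    print('cornBL',x(back,left).round(4),'BR',x(back,right).round(4))
P=xyz(T).reshape(-1,3)
m=(P[:,2]>.086)&(P[:,2]<.105)&(P[:,0]>.42)&(P[:,0]<.51)&(P[:,1]<-.035)&(P[:,1]>-.215)
q=P[m];print('gate',len(q),cv2.fitLine(q[:,:2].astype(np.float32),cv2.DIST_HUBER,0,.01,.01).ravel(),q.min(0),q.max(0))
r=cv2.minAreaRect(q[:,:2].astype(np.float32)*1000);print(r,cv2.boxPoints(r))
m=(P[:,2]>.065)&(P[:,2]<.09)&(P[:,0]>.46)&(P[:,0]<.54)&(P[:,1]<-.18)&(P[:,1]>-.23);print('keeper',P[m].round(3)[::3])
```

```text
T back [ 0.6261 -0.114 ] [ 0.093  -0.9957] 123
T right [ 0.5761 -0.2102] [0.9958 0.0911] 59
T left [ 0.5604 -0.0443] [0.996  0.0899] 76
cornBL [ 0.6191 -0.039 ] BR [ 0.6346 -0.2048]
S back [ 0.6284 -0.1368] [ 0.0986 -0.9951] 177
S right [ 0.5853 -0.2131] [0.9961 0.0888] 178
S left [ 0.561  -0.0477] [0.9955 0.0952] 205
cornBL [ 0.619  -0.0422] BR [ 0.6355 -0.2086]
gate 343 [ 0.38511026  0.9228706   0.46401224 -0.12652731] [ 0.42781697 -0.20091582  0.08604253] [ 0.50176346 -0.04344639  0.10237276]
((465.88037109375, -123.03884887695312), (169.71475219726562, 16.985145568847656), 67.8363265991211) [[ 426.00256  -198.42226 ]
 [ 441.73267  -204.82997 ]
 [ 505.75818   -47.65544 ]
 [ 490.02808   -41.247726]]
keeper [[ 0.526 -0.194  0.071]
 [ 0.526 -0.203  0.069]
 [ 0.526 -0.212  0.071]
 [ 0.523 -0.197  0.07 ]
 [ 0.522 -0.205  0.076]
 [ 0.523 -0.214  0.072]
 [ 0.521 -0.204  0.067]
 [ 0.515 -0.203  0.068]
 [ 0.511 -0.2    0.069]
 [ 0.493 -0.225  0.075]
 [ 0.49  -0.219  0.078]
 [ 0.489 -0.227  0.08 ]
 [ 0.488 -0.223  0.071]]
```

```bash
cat > mv.py <<'E'
import sys,numpy as np
from cell import get_state
from scipy.spatial.transform import Rotation as R
# usage: mv.py x y z yaw_of_tool_y
x,y,z,yw=map(float,sys.argv[1:5])
s=get_state();q=s['tool_rot'];Rc=R.from_quat([q[1],q[2],q[3],q[0]])
yv=np.array([np.cos(yw),np.sin(yw),0]);zv=np.array([0,0,-1.]);xv=np.cross(yv,zv)
Rt=R.from_matrix(np.c_[xv,yv,zv])
rv=(Rc.inv()*Rt).as_rotvec()/(2*np.pi)
d=Rc.inv().apply(np.array([x,y,z])-s['ee_pos'])/.8
print('clock',s['clock'],'pos',s['ee_pos'].round(4),'F',s['wrist_force'].round(2),'w',s['width'].round(4))
print('rot',rv.round(5),'shift',d.round(5))
E
python3 mv.py .586 .096 .20 1.664
python3 - <<'E'
from h import *
X=xyz(pickle.load(open('top0.pkl','rb'))).reshape(-1,3)
m=(X[:,0]>.30)&(X[:,0]<.5)&(X[:,1]>-.25)&(X[:,1]<-.05)
for a in np.arange(.3,.44,.02):
    q=X[m&(X[:,0]>a)&(X[:,0]<a+.02)];print(a.round(2),[q[(q[:,1]>b)&(q[:,1]<b+.04),2].max().round(3) for b in(-.25,-.21,-.17,-.13,-.09)])
E
```

```text
0.3 [np.float64(0.023), np.float64(0.044), np.float64(0.063), np.float64(0.061), np.float64(0.026)]
0.32 [np.float64(0.02), np.float64(0.016), np.float64(0.059), np.float64(0.058), np.float64(0.018)]
0.34 [np.float64(0.007), np.float64(0.011), np.float64(0.021), np.float64(0.018), np.float64(0.014)]
0.36 [np.float64(0.009), np.float64(0.007), np.float64(0.009), np.float64(0.013), np.float64(0.007)]
0.38 [np.float64(0.008), np.float64(0.006), np.float64(0.008), np.float64(0.012), np.float64(0.011)]
0.4 [np.float64(0.007), np.float64(0.005), np.float64(0.008), np.float64(0.006), np.float64(0.008)]
0.42 [np.float64(0.006), np.float64(0.1), np.float64(0.087), np.float64(0.007), np.float64(0.006)]
0.44 [np.float64(0.006), np.float64(0.097), np.float64(0.102), np.float64(0.097), np.float64(0.005)]Traceback (most recent call last):
  File "mv.py", line 11, in <module>
    print('clock',s['clock'],'pos',s['ee_pos'].round(4),'F',s['wrist_force'].round(2),'w',s['width'].round(4))
                                                                                          ^^^^^^^^^^^^^^^^
AttributeError: 'float' object has no attribute 'round'
```

```bash
sed -i "s/s\['width'\].round(4)/round(s['width'],4)/" mv.py; python3 mv.py .586 .096 .20 1.664
```

```text
clock 0.1 pos [0.173  0.5481 0.2307] F [ 0.56 -0.03 -1.39] w 0.0852
rot [-1.600e-04 -6.000e-05 -6.351e-02] shift [-0.66241 -0.38346  0.03875]
```

Request:
drive_tool(
  motion=[
    [0,0,-0.0635,-0.662,-0.383,0.039,85],
    [0,0,-0.0635,-0.662,-0.383,0.039,85],
    [0,0,-0.0635,-0.662,-0.383,0.039,85],
    [0,0,-0.0635,-0.662,-0.383,0.039,85],
    [0,0,-0.0635,-0.662,-0.383,0.039,85],
    [0,0,-0.0635,-0.662,-0.383,0.039,85],
    [0,0,-0.0635,-0.662,-0.383,0.039,85],
    [0,0,-0.0635,-0.662,-0.383,0.039,85],
  ],
  newtons=25,
)

```text
clock: 1.1
ee_pos: [0.5017, 0.1884, 0.2064]
tool_rot: [-0.0, -0.047, 0.999, 0.0]
wrist_force: [0.8, 0.9, 1.0]
width: 0.0851
```

```bash
python3 mv.py .586 .096 .20 1.664
```

```text
clock 1.1 pos [0.5017 0.1884 0.2064] F [0.83 0.87 0.97] w 0.0851
rot [ 0.e+00 -2.e-05 -2.e-05] shift [-0.09422 -0.12478  0.00797]
```

Request:
drive_tool(
  motion=[
    [0,0,0,-0.094,-0.125,0.008,85],
    [0,0,0,-0.094,-0.125,0.008,85],
    [0,0,0,-0.094,-0.125,0.008,85],
    [0,0,0,-0.094,-0.125,0.008,85],
    [0,0,0,-0.094,-0.125,0.008,85],
  ],
)

```text
clock: 1.72
ee_pos: [0.5843, 0.0985, 0.2004]
tool_rot: [0.0, -0.047, 0.999, 0.0]
wrist_force: [-1.1, 0.8, 0.4]
width: 0.0853
```

```bash
python3 mv.py .586 .096 .036 1.664
python3 - <<'E'
from h import *
from cell import *
c=read_camera('side');pickle.dump(c,open('side1.pkl','wb'))
cv2.imwrite('pics/s1.png',cv2.resize(c['color'][100:230,260:420],None,fx=4,fy=4,interpolation=cv2.INTER_CUBIC))
E
```

```text
clock 1.725 pos [0.5843 0.0985 0.2004] F [-1.09  0.85  0.37] w 0.0853
rot [1.0e-05 1.0e-05 1.9e-04] shift [-0.00182 -0.00337  0.20548]
```

View pics/s1.png

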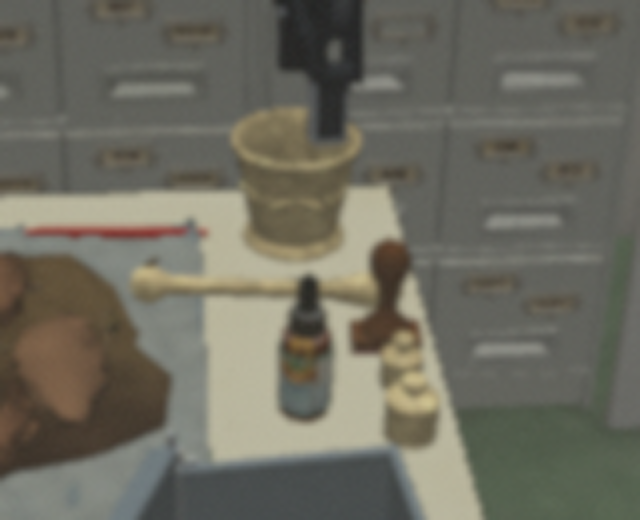

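The open fingers (crop 325,130) are above the bottle (crop 305,350), in line with it. I'll go down.

Request:
drive_tool(
  motion=[
    [0,0,0,-0.001,-0.003,0.05,85],
    [0,0,0,-0.001,-0.003,0.1,85],
    [0,0,0,-0.001,-0.003,0.14,85],
    [0,0,0,-0.001,-0.003,0.17,85],
    [0,0,0,-0.001,-0.003,0.19,85],
    [0,0,0,-0.001,-0.003,0.2045,85],
    [0,0,0,-0.001,-0.003,0.2045,85],
    [0,0,0,-0.001,-0.003,0.2045,85],
  ],
)

```text
clock: 2.78
ee_pos: [0.5863, 0.0954, 0.0374]
tool_rot: [0.001, -0.047, 0.999, -0.0]
wrist_force: [-0.3, 0.1, 1.0]
width: 0.085
```

```bash
python3 mv.py .586 .096 .036 1.664
python3 - <<'E'
from h import *
from cell import *
for n,(a,b,c_,d) in dict(side=(100,230,260,420),top=(120,220,230,370)).items():
    c=read_camera(n);pickle.dump(c,open(n+'2.pkl','wb'))
    cv2.imwrite('pics/%s2.png'%n,cv2.resize(c['color'][a:b,c_:d],None,fx=4,fy=4,interpolation=cv2.INTER_CUBIC))
E
```

```text
clock 2.775 pos [0.5863 0.0954 0.0374] F [-0.3   0.13  1.01] w 0.085
rot [-3.0e-05  1.7e-04  2.0e-05] shift [0.00029 0.00084 0.00177]
```

View pics/side2.png

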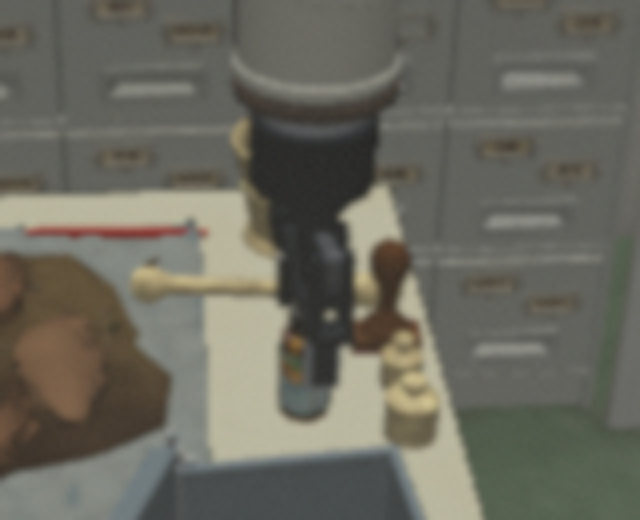

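The near finger shows about 5 px right of the bottle. Perspective and the jaw yaw explain that, so it's aligned. Close.

Request:
drive_tool(
  motion=[
    [0,0,0,0,0,0.001,50],
    [0,0,0,0,0,0.001,40],
    [0,0,0,0,0,0.001,30],
    [0,0,0,0,0,0.001,25],
    [0,0,0,0,0,0.001,25],
    [0,0,0,0,0,0.001,25],
    [0,0,0,0,0,0.001,25],
    [0,0,0,0,0,0.001,25],
  ],
  newtons=30,
)

```text
clock: 3.88
ee_pos: [0.586, 0.0953, 0.0359]
tool_rot: [0.0, -0.047, 0.999, -0.0]
wrist_force: [-0.5, 1.8, 5.5]
width: 0.0309
```

```bash
python3 mv.py .586 .096 .20 1.664
python3 - <<'E'
from h import *
from cell import *
for n,(a,b,c_,d) in dict(side=(100,230,260,420)).items():
    c=read_camera(n);pickle.dump(c,open(n+'3.pkl','wb'))
    cv2.imwrite('pics/%s3.png'%n,cv2.resize(c['color'][a:b,c_:d],None,fx=4,fy=4,interpolation=cv2.INTER_CUBIC))
E
```

```text
clock 3.875 pos [0.586  0.0953 0.0359] F [-0.5   1.75  5.52] w 0.0309
rot [-1.e-05  4.e-05  1.e-05] shift [-1.6000e-04  8.1000e-04 -2.0507e-01]
```

View pics/side3.png

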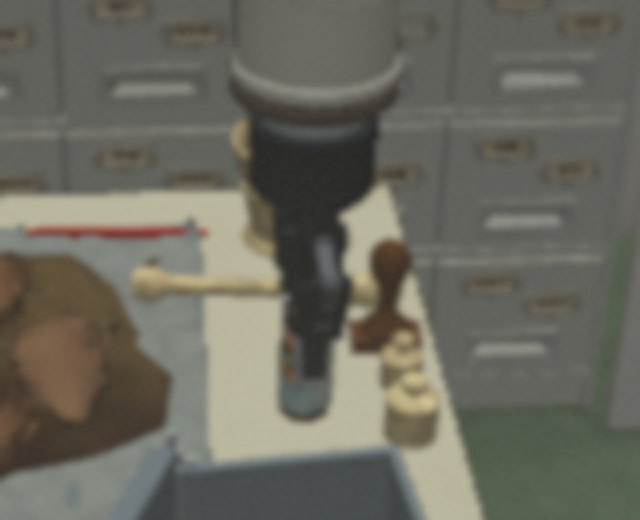

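Request:
drive_tool(
  motion=[
    [0,0,0,0,0,-0.02,25],
    [0,0,0,0,0,-0.05,25],
    [0,0,0,0,0,-0.08,25],
    [0,0,0,0,0,-0.12,25],
    [0,0,0,0,0,-0.15,25],
    [0,0,0,0,0,-0.17,25],
    [0,0,0,0,0,-0.17,25],
    [0,0,0,0,0,-0.17,25],
  ],
)

```text
clock: 4.92
ee_pos: [0.5855, 0.0953, 0.1708]
tool_rot: [-0.001, -0.047, 0.999, -0.0]
wrist_force: [0.2, -0.0, 0.6]
width: 0.031
```

```bash
python3 mv.py .573 -.1286 .172 1.664
python3 - <<'E'
from h import *
from cell import *
for n,(a,b,c_,d) in dict(side=(60,220,240,420)).items():
    c=read_camera(n);pickle.dump(c,open(n+'4.pkl','wb'))
    cv2.imwrite('pics/%s4.png'%n,cv2.resize(c['color'][a:b,c_:d],None,fx=3.5,fy=3.5,interpolation=cv2.INTER_CUBIC))
E
```

```text
clock 4.925 pos [0.5855 0.0953 0.1708] F [ 0.23 -0.05  0.64] w 0.031
rot [-1.0e-05 -2.3e-04 -1.0e-05] shift [ 0.04159 -0.27719 -0.00144]
```

View pics/side4.png

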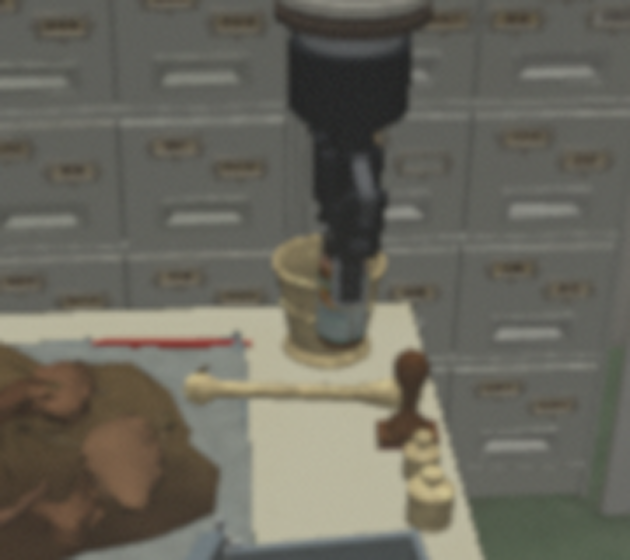

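The bottle is held upright (crop 345,300). Carry it over the bay.

Request:
drive_tool(
  motion=[
    [0,0,0,0.004,-0.025,0,25],
    [0,0,0,0.01,-0.07,0,25],
    [0,0,0,0.018,-0.12,0,25],
    [0,0,0,0.026,-0.17,0,25],
    [0,0,0,0.033,-0.22,0,25],
    [0,0,0,0.039,-0.26,0,25],
    [0,0,0,0.042,-0.277,0,25],
    [0,0,0,0.042,-0.277,0,25],
  ],
)

```text
clock: 5.98
ee_pos: [0.5727, -0.1292, 0.1714]
tool_rot: [-0.0, -0.046, 0.999, 0.0]
wrist_force: [0.1, -0.4, -0.7]
width: 0.0311
```

```bash
python3 mv.py .573 -.1286 .040 1.664
python3 - <<'E'
from h import *
from cell import *
for n,(a,b,c_,d) in dict(side=(120,320,240,420),top=(130,250,310,460)).items():
    c=read_camera(n);pickle.dump(c,open(n+'5.pkl','wb'))
    cv2.imwrite('pics/%s5.png'%n,cv2.resize(c['color'][a:b,c_:d],None,fx=3,fy=3,interpolation=cv2.INTER_CUBIC))
E
```

```text
clock 5.975 pos [ 0.5727 -0.1292  0.1714] F [ 0.11 -0.43 -0.73] w 0.0311
rot [ 4.0e-05 -1.0e-04 -2.3e-04] shift [-0.00054  0.00065  0.16428]
```

View pics/side5.png

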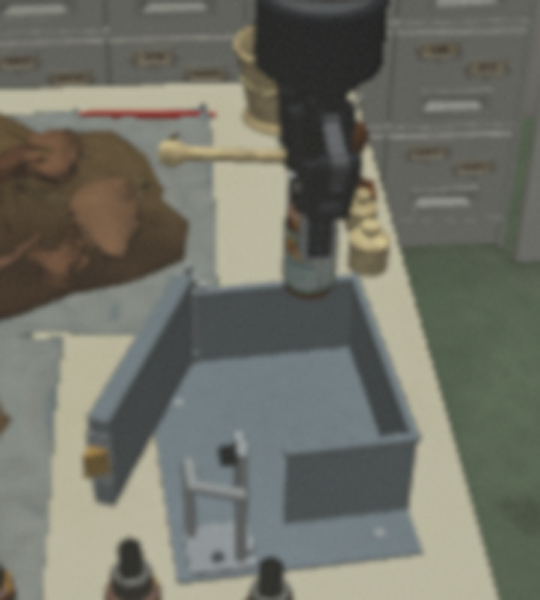

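View pics/top5.png

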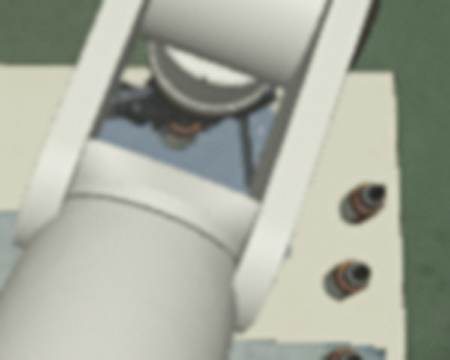

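Run:
```python
from h import *
c=pickle.load(open('side5.pkl','rb'))
print(proj(c,[[.573,-.129,.135],[.573,-.129,.004]]))
```

```text
[[341.95243811 214.60174263]
 [339.6290349  262.92156693]]
```

Request:
drive_tool(
  motion=[
    [0,0,0,0,0,0.02,25],
    [0,0,0,0,0,0.05,25],
    [0,0,0,0,0,0.08,25],
    [0,0,0,0,0,0.11,25],
    [0,0,0,0,0,0.135,25],
    [0,0,0,0,0,0.15,25],
    [0,0,0,0,0,0.157,25],
    [0,0,0,0,0,0.157,25],
  ],
)

```text
clock: 7.08
ee_pos: [0.573, -0.1283, 0.0461]
tool_rot: [-0.0, -0.047, 0.999, -0.0]
wrist_force: [0.8, -0.5, -0.9]
width: 0.031
```

```bash
python3 mv.py .573 -.1286 .040 1.664
```

```text
clock 7.075 pos [ 0.573  -0.1283  0.0461] F [ 0.78 -0.45 -0.87] w 0.031
rot [-1.e-05 -2.e-05  4.e-05] shift [ 9.00e-05 -3.70e-04  7.68e-03]
```

Request:
drive_tool(
  motion=[
    [0,0,0,0,0,0.002,25],
    [0,0,0,0,0,0.004,25],
    [0,0,0,0,0,0.0055,25],
    [0,0,0,0,0,0.0065,25],
    [0,0,0,0,0,0.0065,25],
  ],
)

```text
clock: 7.7
ee_pos: [0.573, -0.1285, 0.041]
tool_rot: [-0.0, -0.047, 0.999, -0.0]
wrist_force: [0.3, 0.2, -0.5]
width: 0.0314
```

```bash
python3 mv.py .573 -.1286 .040 1.664
python3 - <<'E'
from h import *
from cell import *
c=read_camera('side');pickle.dump(c,open('side6.pkl','wb'))
cv2.imwrite('pics/side6.png',cv2.resize(c['color'][170:300,270:400],None,fx=4,fy=4,interpolation=cv2.INTER_CUBIC))
E
```

```text
clock 7.7 pos [ 0.573  -0.1285  0.041 ] F [ 0.25  0.25 -0.5 ] w 0.0314
rot [-1.e-05 -2.e-05 -1.e-05] shift [ 2.00e-05 -1.40e-04  1.19e-03]
```

View pics/side6.png

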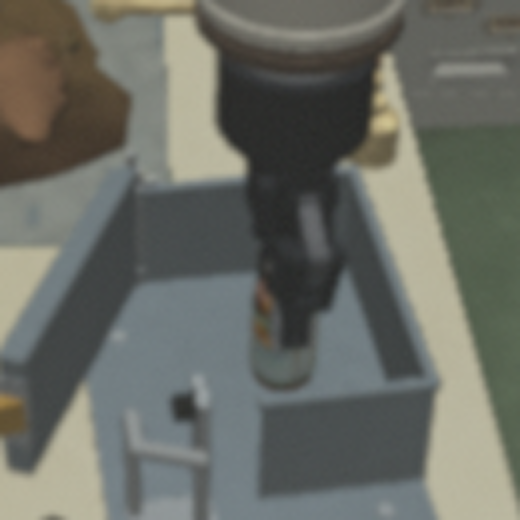

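The bottle is upright, almost on the bay floor (crop 285,380). Lower to contact.

Request:
drive_tool(
  motion=[
    [0,0,0,0,0,0.0008,25],
    [0,0,0,0,0,0.0014,25],
    [0,0,0,0,0,0.0014,25],
  ],
)

```text
clock: 8.12
ee_pos: [0.5731, -0.1285, 0.04]
tool_rot: [0.0, -0.047, 0.999, -0.0]
wrist_force: [-0.6, 0.6, 1.0]
width: 0.0307
```

Request:
drive_tool(
  motion=[
    [0,0,0,0,0,0.0006,25],
    [0,0,0,0,0,0.0012,25],
    [0,0,0,0,0,0.0012,25],
  ],
)

```text
clock: 8.5
ee_pos: [0.5733, -0.1284, 0.0399]
tool_rot: [0.0, -0.047, 0.999, -0.0]
wrist_force: [-3.2, 2.4, 12.8]
width: 0.0313
```

It's on the floor (Fz 12.8 N). Relieve slightly and open.

Request:
drive_tool(
  motion=[
    [0,0,0,0,0,-0.0009,25],
    [0,0,0,0,0,-0.0009,25],
    [0,0,0,0,0,-0.0009,34],
    [0,0,0,0,0,-0.0009,38],
    [0,0,0,0,0,-0.0009,45],
    [0,0,0,0,0,-0.0009,55],
    [0,0,0,0,0,-0.0009,65],
    [0,0,0,0,0,-0.0009,65],
  ],
)

```text
clock: 9.5
ee_pos: [0.573, -0.1285, 0.0396]
tool_rot: [-0.0, -0.047, 0.999, -0.0]
wrist_force: [-0.1, 0.7, 0.8]
width: 0.065
```

```bash
python3 mv.py .573 -.1286 .18 1.664
python3 - <<'E'
from h import *
from cell import *
c=read_camera('side');pickle.dump(c,open('side7.pkl','wb'))
cv2.imwrite('pics/side7.png',cv2.resize(c['color'][170:300,270:400],None,fx=4,fy=4,interpolation=cv2.INTER_CUBIC))
E
```

```text
clock 9.5 pos [ 0.573  -0.1285  0.0396] F [-0.11  0.71  0.78] w 0.065
rot [-2.e-05 -1.e-05 -0.e+00] shift [ 6.0000e-05 -1.7000e-04 -1.7544e-01]
```

View pics/side7.png

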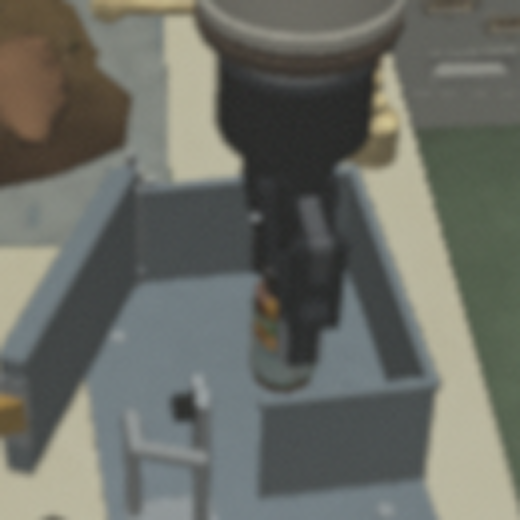

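Released and standing. Retract straight up.

Request:
drive_tool(
  motion=[
    [0,0,0,0,0,-0.02,65],
    [0,0,0,0,0,-0.05,65],
    [0,0,0,0,0,-0.09,65],
    [0,0,0,0,0,-0.13,65],
    [0,0,0,0,0,-0.17,65],
    [0,0,0,0,0,-0.19,65],
    [0,0,0,0,0,-0.19,65],
  ],
)

```text
clock: 10.42
ee_pos: [0.5733, -0.1286, 0.1927]
tool_rot: [0.001, -0.047, 0.999, -0.0]
wrist_force: [0.1, -0.3, 0.2]
width: 0.065
```

```bash
python3 - <<'E'
from h import *
from cell import *
c=read_camera('side');pickle.dump(c,open('side8.pkl','wb'))
cv2.imwrite('pics/side8.png',cv2.resize(c['color'][170:310,260:400],None,fx=4,fy=4,interpolation=cv2.INTER_CUBIC))
P=xyz(c).reshape(-1,3);m=(abs(P[:,0]-.573)<.035)&(abs(P[:,1]+.1286)<.035)&(P[:,2]>.02)&(P[:,2]<.11)
for a,b,r in((.02,.05,.016),(.05,.068,.016),(.085,.106,.0065)):
    q=P[m&(P[:,2]>a)&(P[:,2]<b)]
    f=__import__('scipy.optimize',fromlist=['x']).least_squares(lambda c:np.hypot(q[:,0]-c[0],q[:,1]-c[1])-r,[.575,-.128],loss='soft_l1',f_scale=.001);print(len(q),f.x.round(4))
E
python3 mv.py .395 -.14 .19 1.25
```

```text
170 [ 0.5738 -0.1297]
145 [ 0.5737 -0.1281]
63 [ 0.5738 -0.1282]
clock 10.475 pos [ 0.5729 -0.1284  0.1913] F [ 0.72 -0.56  0.06] w 0.0651
rot [-1.000e-05 -1.000e-05  6.589e-02] shift [0.22281 0.00628 0.00169]
```

View pics/side8.png

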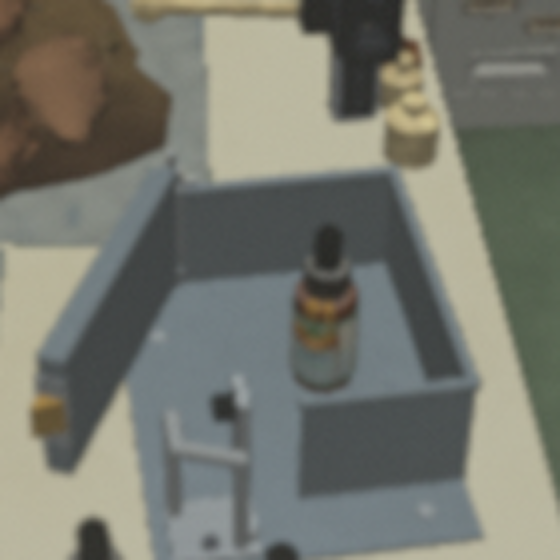

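The bottle stands upright at bay (+10, 0) mm and the gate is still open. Next I'll plan the push with shut fingers, square to the plate, tip at z 62 mm.

```bash
cat > gate.py <<'E'
import sys,numpy as np
from cell import get_state
from scipy.spatial.transform import Rotation as R
yaw=.093;O=np.array([.5633,-.1295])
def tgt(th,g):
    b=np.array([-.060,.085])+.115*np.array([-np.sin(th),-np.cos(th)])+(.020+g/1000)*np.array([-np.cos(th),np.sin(th)])
    c,s=np.cos(yaw),np.sin(yaw)
    return O+np.array([c*b[0]-s*b[1],s*b[0]+c*b[1]]),np.pi/2+yaw-th
s=get_state();q=s['tool_rot'];Rc=R.from_quat([q[1],q[2],q[3],q[0]])
print('clock',s['clock'],'pos',s['ee_pos'].round(4),'F',s['wrist_force'].round(2),'w',round(s['width'],4))
for a in sys.argv[1:]:
    th,g,z=map(float,a.split(','))
    p,yw=tgt(th,g)
    yv=np.array([np.cos(yw),np.sin(yw),0]);zv=np.array([0,0,-1.]);Rt=R.from_matrix(np.c_[np.cross(yv,zv),yv,zv])
    print(a,'rot',((Rc.inv()*Rt).as_rotvec()/(2*np.pi)).round(4),'shift',(Rc.inv().apply(np.r_[p,z]-s['ee_pos'])/.8).round(4),'world',p.round(4))
E
python3 gate.py .49,30,.19 .49,30,.062
```

```text
clock 10.475 pos [ 0.5729 -0.1284  0.1913] F [ 0.72 -0.56  0.06] w 0.0651
.49,30,.19 rot [-0.    -0.     0.078] shift [0.2099 0.0086 0.0017] world [ 0.4051 -0.1372]
.49,30,.062 rot [-0.    -0.     0.078] shift [0.2099 0.0086 0.1617] world [ 0.4051 -0.1372]
```

Request:
drive_tool(
  motion=[
    [0,0,0.02,0.05,0.002,0,0],
    [0,0,0.04,0.11,0.004,0,0],
    [0,0,0.06,0.17,0.008,0,0],
    [0,0,0.078,0.21,0.0086,0,0],
    [0,0,0.078,0.21,0.0086,0,0],
    [0,0,0.078,0.21,0.0086,0.05,0],
    [0,0,0.078,0.21,0.0086,0.1,0],
    [0,0,0.078,0.21,0.0086,0.1,0],
  ],
  newtons=30,
)

```text
clock: 11.48
ee_pos: [0.404, -0.1363, 0.109]
tool_rot: [-0.003, 0.197, 0.98, 0.001]
wrist_force: [-0.7, -0.1, 0.5]
width: 0.0001
```

```bash
python3 gate.py .49,30,.062 .49,6,.062;  python3 - <<'E'
from h import *
from cell import *
c=read_camera('side')
cv2.imwrite('pics/side9.png',cv2.resize(c['color'][170:310,220:400],None,fx=4,fy=4,interpolation=cv2.INTER_CUBIC))
E
```

```text
clock 11.475 pos [ 0.404  -0.1363  0.109 ] F [-0.72 -0.12  0.49] w 0.0001
.49,30,.062 rot [ 0.0001 -0.0009  0.0002] shift [-0.002  -0.0005  0.0587] world [ 0.4051 -0.1372]
.49,6,.062 rot [ 0.0001 -0.0009  0.0002] shift [-0.032  -0.0005  0.0585] world [ 0.4272 -0.1464]
```

View pics/side9.png

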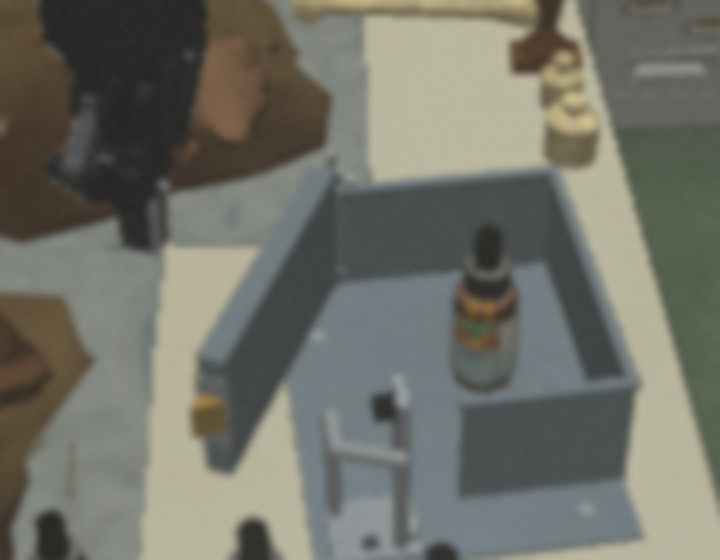

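The shut fingertips (crop 140,245) are in front of the gate and clear of it. Go down to z 66 mm, then approach.

Request:
drive_tool(
  motion=[
    [0,0,0,-0.002,0,0.03,0],
    [0,0,0,-0.002,0,0.0535,0],
    [0,0,0,-0.002,0,0.0535,0],
    [0,0,0,-0.012,0,0.0535,0],
    [0,0,0,-0.022,0,0.0535,0],
    [0,0,0,-0.03,0,0.0535,0],
    [0,0,0,-0.03,0,0.0535,0],
    [0,0,0,-0.03,0,0.0535,0],
  ],
)

```text
clock: 12.52
ee_pos: [0.4271, -0.1465, 0.0688]
tool_rot: [-0.0, 0.197, 0.98, -0.0]
wrist_force: [-0.4, 0.4, 0.5]
width: -0.0001
```

```bash
python3 gate.py .49,6,.066 .49,0,.066 .47,0,.066 .45,0,.066 .43,0,.066 .4,0,.066;  python3 - <<'E'
from h import *
from cell import *
c=read_camera('side')
cv2.imwrite('pics/side10.png',cv2.resize(c['color'][170:310,220:400],None,fx=4,fy=4,interpolation=cv2.INTER_CUBIC))
E
```

```text
clock 12.525 pos [ 0.4271 -0.1465  0.0688] F [-0.4   0.39  0.54] w -0.0001
.49,6,.066 rot [-0.     -0.0001  0.    ] shift [-0.0001  0.0001  0.0035] world [ 0.4272 -0.1464]
.49,0,.066 rot [-0.     -0.0001  0.    ] shift [-0.0076  0.0001  0.0035] world [ 0.4328 -0.1488]
.47,0,.066 rot [-0.     -0.0001 -0.0032] shift [-0.0105 -0.0004  0.0035] world [ 0.4347 -0.15  ]
.45,0,.066 rot [-0.     -0.0001 -0.0063] shift [-0.0134 -0.0008  0.0035] world [ 0.4367 -0.1512]
.43,0,.066 rot [-0.     -0.0001 -0.0095] shift [-0.0163 -0.0012  0.0035] world [ 0.4388 -0.1524]
.4,0,.066 rot [-0.     -0.0001 -0.0143] shift [-0.0206 -0.0016  0.0035] world [ 0.4418 -0.154 ]
```

View pics/side10.png

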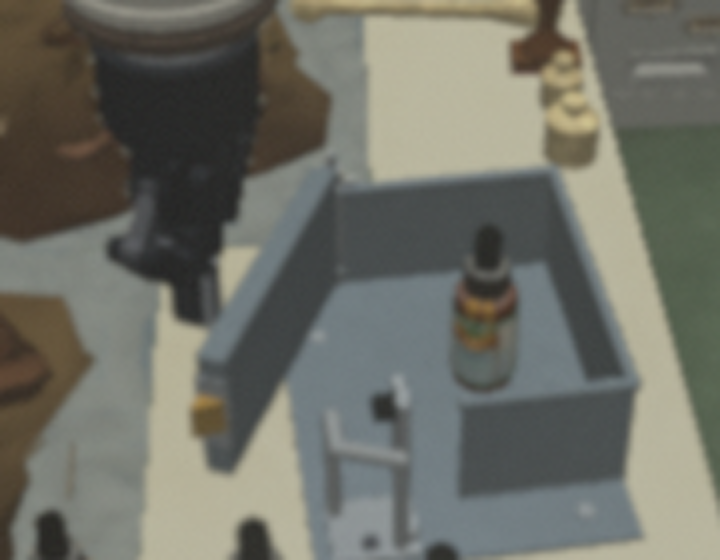

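Request:
drive_tool(
  motion=[
    [0,0,0,-0.003,0,0.001,0],
    [0,0,0,-0.005,0,0.002,0],
    [0,0,0,-0.007,0,0.002,0],
    [0,0,-0.0015,-0.009,-0.0002,0.002,0],
    [0,0,-0.0032,-0.0105,-0.0004,0.002,0],
    [0,0,-0.0048,-0.012,-0.0006,0.002,0],
    [0,0,-0.0063,-0.0134,-0.0008,0.002,0],
  ],
)

```text
clock: 13.45
ee_pos: [0.4369, -0.1513, 0.0673]
tool_rot: [-0.0, 0.177, 0.984, -0.0]
wrist_force: [0.2, 0.7, 0.1]
width: -0.0002
```

```bash
python3 gate.py .43,0,.067 .41,0,.067 .38,0,.067 .36,0,.067 .34,0,.067 .32,0,.067 .3,0,.067
```

```text
clock 13.45 pos [ 0.4369 -0.1513  0.0673] F [0.21 0.74 0.12] w -0.0002
.43,0,.067 rot [-0.     -0.     -0.0031] shift [-0.0026 -0.0004  0.0003] world [ 0.4388 -0.1524]
.41,0,.067 rot [-0.     -0.     -0.0063] shift [-0.0055 -0.0008  0.0003] world [ 0.4408 -0.1535]
.38,0,.067 rot [-0.     -0.     -0.0111] shift [-0.0099 -0.0014  0.0003] world [ 0.4439 -0.1551]
.36,0,.067 rot [-0.     -0.     -0.0143] shift [-0.0128 -0.0016  0.0003] world [ 0.446  -0.1561]
.34,0,.067 rot [-0.     -0.     -0.0175] shift [-0.0157 -0.0018  0.0003] world [ 0.4482 -0.1571]
.32,0,.067 rot [-0.     -0.     -0.0206] shift [-0.0186 -0.002   0.0003] world [ 0.4503 -0.158 ]
.3,0,.067 rot [-0.     -0.     -0.0238] shift [-0.0215 -0.0021  0.0003] world [ 0.4525 -0.1589]
```

No force yet; the finger front may be thinner than I assumed. Continue.

Request:
drive_tool(
  motion=[
    [0,0,-0.003,-0.0026,-0.0004,0,0],
    [0,0,-0.0063,-0.0055,-0.0008,0,0],
    [0,0,-0.0087,-0.0077,-0.0011,0,0],
    [0,0,-0.0111,-0.0099,-0.0014,0,0],
    [0,0,-0.0111,-0.0099,-0.0014,0,0],
  ],
)

```text
clock: 14.08
ee_pos: [0.4441, -0.1551, 0.0672]
tool_rot: [0.0, 0.143, 0.99, -0.0]
wrist_force: [-0.5, 0.9, -0.3]
width: -0.0
```

```bash
python3 gate.py .36,0,.067 .34,0,.067 .32,0,.067 .30,0,.067 .28,0,.067 .26,0,.067 .24,0,.067
python3 - <<'E'
from h import *
from cell import *
c=read_camera('side')
cv2.imwrite('pics/side11.png',cv2.resize(c['color'][170:310,220:400],None,fx=4,fy=4,interpolation=cv2.INTER_CUBIC))
E
```

```text
clock 14.075 pos [ 0.4441 -0.1551  0.0672] F [-0.51  0.94 -0.31] w -0.0
.36,0,.067 rot [-0.      0.     -0.0032] shift [-0.0027 -0.0005  0.0003] world [ 0.446  -0.1561]
.34,0,.067 rot [-0.      0.     -0.0064] shift [-0.0056 -0.0009  0.0003] world [ 0.4482 -0.1571]
.32,0,.067 rot [-0.      0.     -0.0096] shift [-0.0085 -0.0012  0.0003] world [ 0.4503 -0.158 ]
.30,0,.067 rot [-0.      0.     -0.0128] shift [-0.0114 -0.0015  0.0003] world [ 0.4525 -0.1589]
.28,0,.067 rot [-0.     0.    -0.016] shift [-0.0143 -0.0018  0.0003] world [ 0.4546 -0.1597]
.26,0,.067 rot [-0.      0.     -0.0191] shift [-0.0172 -0.002   0.0003] world [ 0.4568 -0.1605]
.24,0,.067 rot [-0.      0.     -0.0223] shift [-0.0201 -0.0021  0.0003] world [ 0.459  -0.1613]
```

View pics/side11.png

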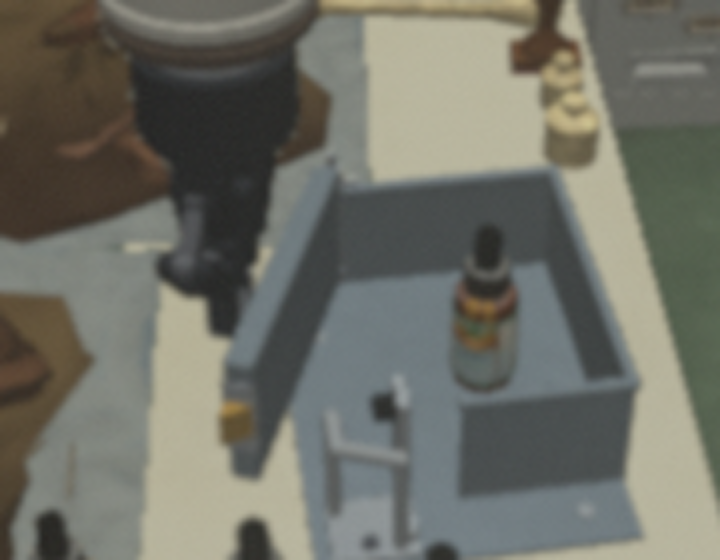

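The gate is moving (tongue went from crop 207 to 237) with less than 1 N. Continue.

Request:
drive_tool(
  motion=[
    [0,0,-0.0032,-0.0027,-0.0005,0,0],
    [0,0,-0.0064,-0.0056,-0.0009,0,0],
    [0,0,-0.0096,-0.0085,-0.0012,0,0],
    [0,0,-0.0128,-0.0114,-0.0015,0,0],
    [0,0,-0.016,-0.0143,-0.0018,0,0],
    [0,0,-0.0191,-0.0172,-0.002,0,0],
    [0,0,-0.0223,-0.02,-0.0021,0,0],
    [0,0,-0.0223,-0.02,-0.0021,0,0],
  ],
)

```text
clock: 15.12
ee_pos: [0.459, -0.1612, 0.0672]
tool_rot: [0.0, 0.073, 0.997, -0.0]
wrist_force: [-0.1, -0.5, -0.5]
width: -0.0002
```

```bash
python3 gate.py .22,0,.067 .2,0,.067 .19,0,.067 .18,0,.067 .17,0,.067 .16,0,.067
python3 - <<'E'
from h import *
from cell import *
c=read_camera('side')
cv2.imwrite('pics/side12.png',cv2.resize(c['color'][170:310,220:400],None,fx=4,fy=4,interpolation=cv2.INTER_CUBIC))
E
```

```text
clock 15.125 pos [ 0.459  -0.1612  0.0672] F [-0.08 -0.5  -0.53] w -0.0002
.22,0,.067 rot [-0.      0.     -0.0032] shift [-0.003  -0.0005  0.0003] world [ 0.4613 -0.162 ]
.2,0,.067 rot [-0.      0.     -0.0064] shift [-0.0059 -0.0009  0.0003] world [ 0.4635 -0.1626]
.19,0,.067 rot [-0.     0.    -0.008] shift [-0.0073 -0.0011  0.0003] world [ 0.4646 -0.163 ]
.18,0,.067 rot [-0.      0.     -0.0096] shift [-0.0088 -0.0013  0.0003] world [ 0.4657 -0.1633]
.17,0,.067 rot [-0.      0.     -0.0112] shift [-0.0102 -0.0014  0.0003] world [ 0.4669 -0.1636]
.16,0,.067 rot [-0.      0.     -0.0127] shift [-0.0117 -0.0016  0.0003] world [ 0.468  -0.1638]
```

View pics/side12.png

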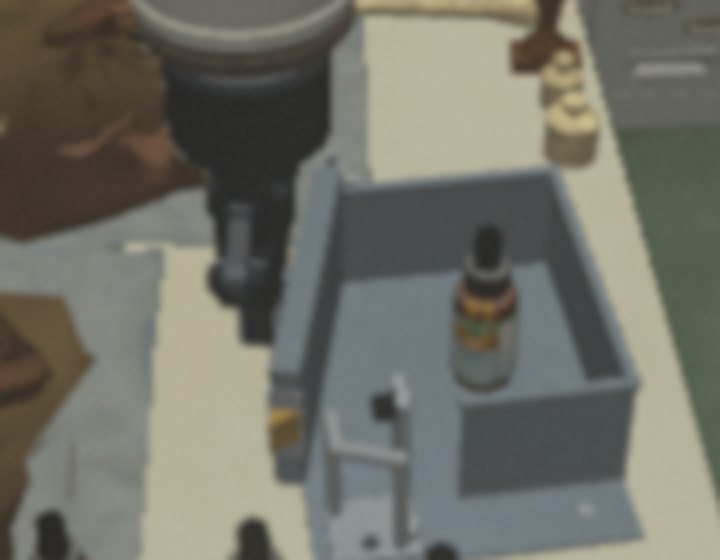

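Request:
drive_tool(
  motion=[
    [0,0,-0.0032,-0.003,-0.0005,0,0],
    [0,0,-0.0064,-0.0059,-0.0009,0,0],
    [0,0,-0.0064,-0.0059,-0.0009,0,0],
  ],
)

```text
clock: 15.55
ee_pos: [0.4635, -0.1627, 0.0672]
tool_rot: [0.0, 0.053, 0.999, -0.0]
wrist_force: [-0.3, 0.3, -0.3]
width: 0.0003
```

Request:
drive_tool(
  motion=[
    [0,0,-0.0016,-0.0014,-0.0002,0,0],
    [0,0,-0.0032,-0.0028,-0.0004,0,0],
    [0,0,-0.0032,-0.0028,-0.0004,0,0],
  ],
)

```text
clock: 15.92
ee_pos: [0.4657, -0.1632, 0.0673]
tool_rot: [0.0, 0.043, 0.999, -0.0]
wrist_force: [0.4, -0.3, -0.2]
width: -0.0002
```

Request:
drive_tool(
  motion=[
    [0,0,-0.0016,-0.0014,-0.0002,0,0],
    [0,0,-0.0032,-0.0028,-0.0004,0,0],
    [0,0,-0.0032,-0.0028,-0.0004,0,0],
  ],
)

```text
clock: 16.3
ee_pos: [0.4679, -0.1637, 0.0673]
tool_rot: [0.0, 0.033, 0.999, -0.0]
wrist_force: [-0.3, -0.3, 0.7]
width: -0.0
```

```bash
python3 gate.py .14,0,.067 .13,0,.067 .12,0,.067 .11,0,.067 .1,0,.067
```

```text
clock 16.3 pos [ 0.4679 -0.1637  0.0673] F [-0.29 -0.33  0.7 ] w -0.0
.14,0,.067 rot [-0.      0.     -0.0032] shift [-0.0031 -0.0006  0.0003] world [ 0.4703 -0.1644]
.13,0,.067 rot [-0.      0.     -0.0047] shift [-0.0045 -0.0008  0.0003] world [ 0.4714 -0.1646]
.12,0,.067 rot [-0.      0.     -0.0063] shift [-0.0059 -0.001   0.0003] world [ 0.4726 -0.1649]
.11,0,.067 rot [-0.      0.     -0.0079] shift [-0.0074 -0.0012  0.0003] world [ 0.4737 -0.1651]
.1,0,.067 rot [-0.      0.     -0.0095] shift [-0.0088 -0.0014  0.0003] world [ 0.4749 -0.1653]
```

Request:
drive_tool(
  motion=[
    [0,0,-0.0008,-0.0007,-0.0001,0,0],
    [0,0,-0.0016,-0.0014,-0.0002,0,0],
    [0,0,-0.0016,-0.0014,-0.0002,0,0],
  ],
)

```text
clock: 16.68
ee_pos: [0.4689, -0.1639, 0.0672]
tool_rot: [-0.0, 0.028, 1.0, -0.0]
wrist_force: [-1.1, -0.1, -0.4]
width: 0.0
```

Request:
drive_tool(
  motion=[
    [0,0,-0.0008,-0.0007,-0.0001,0,0],
    [0,0,-0.0016,-0.0014,-0.0002,0,0],
    [0,0,-0.0016,-0.0014,-0.0002,0,0],
  ],
)

```text
clock: 17.05
ee_pos: [0.47, -0.1642, 0.0673]
tool_rot: [0.0, 0.023, 1.0, -0.0]
wrist_force: [-0.9, -0.4, -0.5]
width: 0.0
```

Request:
drive_tool(
  motion=[
    [0,0,-0.0008,-0.0007,-0.0001,0,0],
    [0,0,-0.0016,-0.0014,-0.0002,0,0],
    [0,0,-0.0016,-0.0014,-0.0002,0,0],
  ],
)

```text
clock: 17.42
ee_pos: [0.4711, -0.1644, 0.0673]
tool_rot: [0.0, 0.018, 1.0, -0.0]
wrist_force: [-0.6, -1.2, -0.5]
width: 0.0004
```

```bash
python3 gate.py .1,0,.067;python3 - <<'E'
from h import *
from cell import *
c=read_camera('side')
cv2.imwrite('pics/side13.png',cv2.resize(c['color'][200:310,270:370],None,fx=5,fy=5,interpolation=cv2.INTER_CUBIC))
E
```

```text
clock 17.425 pos [ 0.4711 -0.1644  0.0673] F [-0.61 -1.18 -0.54] w 0.0004
.1,0,.067 rot [-0.      0.     -0.0047] shift [-0.0047 -0.001   0.0003] world [ 0.4749 -0.1653]
```

View pics/side13.png

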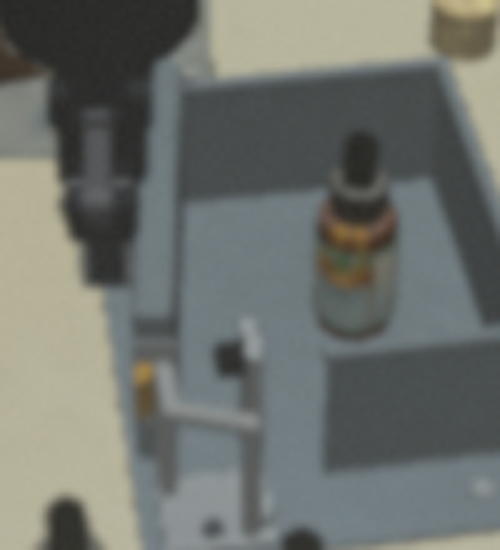

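The tongue (crop 145,385) is at the keeper's front post. Fine steps from here.

Request:
drive_tool(
  motion=[
    [0,0,-0.0008,-0.0007,-0.0001,0,0],
    [0,0,-0.0016,-0.0014,-0.0002,0,0],
    [0,0,-0.0016,-0.0014,-0.0002,0,0],
  ],
)

```text
clock: 17.85
ee_pos: [0.4718, -0.1646, 0.0672]
tool_rot: [-0.001, 0.013, 1.0, 0.0]
wrist_force: [-6.6, -1.5, 3.6]
width: -0.0002
```

Request:
drive_tool(
  motion=[
    [0,0,-0.0008,-0.0007,-0.0001,0,0],
    [0,0,-0.0016,-0.0014,-0.0002,0,0],
    [0,0,-0.0016,-0.0014,-0.0002,0,0],
  ],
)

```text
clock: 18.23
ee_pos: [0.4727, -0.1648, 0.0672]
tool_rot: [-0.001, 0.008, 1.0, -0.0]
wrist_force: [-8.7, -1.7, 4.3]
width: 0.0001
```

Request:
drive_tool(
  motion=[
    [0,0,-0.0008,-0.0007,-0.0001,0,0],
    [0,0,-0.0016,-0.0014,-0.0002,0,0],
    [0,0,-0.0016,-0.0014,-0.0002,0,0],
  ],
)

```text
clock: 18.6
ee_pos: [0.4738, -0.165, 0.0672]
tool_rot: [-0.001, 0.003, 1.0, -0.0]
wrist_force: [-8.7, -1.9, 4.2]
width: -0.0002
```

Request:
drive_tool(
  motion=[
    [0,0,-0.0008,-0.0007,-0.0001,0,0],
    [0,0,-0.0016,-0.0012,-0.0002,0,0],
    [0,0,-0.0016,-0.0012,-0.0002,0,0],
  ],
)

```text
clock: 18.98
ee_pos: [0.4747, -0.1652, 0.0672]
tool_rot: [-0.001, -0.002, 1.0, -0.0]
wrist_force: [-8.8, -1.7, 5.6]
width: -0.0002
```

Request:
drive_tool(
  motion=[
    [0,0,-0.0008,-0.0007,-0.0001,0,0],
    [0,0,-0.0016,-0.0012,-0.0002,0,0],
    [0,0,-0.0016,-0.0012,-0.0002,0,0],
  ],
)

```text
clock: 19.35
ee_pos: [0.4756, -0.1654, 0.0672]
tool_rot: [-0.001, -0.007, 1.0, -0.0]
wrist_force: [-10.5, -2.5, 5.1]
width: 0.0001
```

Request:
drive_tool(
  motion=[
    [0,0,-0.0008,-0.0007,-0.0001,0,0],
    [0,0,-0.0016,-0.0012,-0.0001,0,0],
    [0,0,-0.0016,-0.0012,-0.0001,0,0],
  ],
)

```text
clock: 19.73
ee_pos: [0.4767, -0.1656, 0.0672]
tool_rot: [-0.001, -0.012, 1.0, -0.0]
wrist_force: [-9.6, -2.6, 3.5]
width: -0.0002
```

Request:
drive_tool(
  motion=[
    [0,0,-0.0008,-0.0006,-0.0001,0,0],
    [0,0,-0.0016,-0.0012,-0.0001,0,0],
    [0,0,-0.0016,-0.0012,-0.0001,0,0],
  ],
)

```text
clock: 20.1
ee_pos: [0.4781, -0.1656, 0.0673]
tool_rot: [-0.0, -0.017, 1.0, -0.0]
wrist_force: [-3.5, -2.9, 0.5]
width: -0.0002
```

Request:
drive_tool(
  motion=[
    [0,0,-0.0008,-0.0006,-0.0001,0,0],
    [0,0,-0.0016,-0.0012,-0.0001,0,0],
    [0,0,-0.0016,-0.0012,-0.0001,0,0],
  ],
)

```text
clock: 20.48
ee_pos: [0.4793, -0.1655, 0.0672]
tool_rot: [-0.0, -0.022, 1.0, -0.0]
wrist_force: [-2.1, -3.0, 0.7]
width: -0.0002
```

```bash
python3 gate.py .06,0,.067;python3 - <<'E'
from h import *
from cell import *
c=read_camera('side')
cv2.imwrite('pics/side14.png',cv2.resize(c['color'][200:310,270:370],None,fx=5,fy=5,interpolation=cv2.INTER_CUBIC))
E
```

```text
clock 20.475 pos [ 0.4793 -0.1655  0.0672] F [-2.14 -2.98  0.73] w -0.0002
.06,0,.067 rot [-0.     -0.      0.0017] shift [-0.0002 -0.0007  0.0003] world [ 0.4795 -0.166 ]
```

View pics/side14.png

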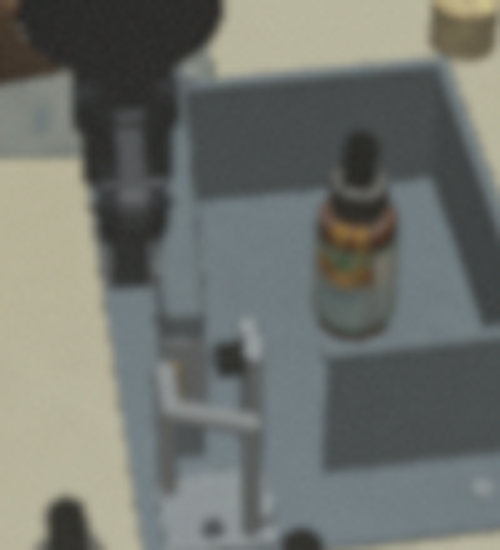

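The force fell from about 12 N to 3 N, which looks like the snap. Back off and see whether the gate stays.

Request:
drive_tool(
  motion=[
    [0,0,0,0.002,0,0,0],
    [0,0,0,0.006,0,0,0],
    [0,0,0,0.015,0,0,0],
    [0,0,0,0.03,0,0,0],
    [0,0,0,0.05,0,0,0],
    [0,0,0,0.05,0,0,0],
    [0,0,0,0.05,0,0,0],
    [0,0,0,0.05,0,0,0],
  ],
)

```text
clock: 21.52
ee_pos: [0.4395, -0.1672, 0.0673]
tool_rot: [0.0, -0.022, 1.0, -0.0]
wrist_force: [-0.5, 0.2, -0.7]
width: 0.0004
```

```bash
python3 gate.py .06,0,.067;python3 - <<'E'
from h import *
from cell import *
for n,(a,b,c_,d) in dict(side=(200,310,250,370),top=(140,250,310,450)).items():
    c=read_camera(n);pickle.dump(c,open(n+'15.pkl','wb'))
    cv2.imwrite('pics/%s15.png'%n,cv2.resize(c['color'][a:b,c_:d],None,fx=5,fy=5,interpolation=cv2.INTER_CUBIC))
E
```

```text
clock 21.525 pos [ 0.4395 -0.1672  0.0673] F [-0.48  0.16 -0.7 ] w 0.0004
.06,0,.067 rot [-0.      0.      0.0017] shift [-0.05   -0.0007  0.0004] world [ 0.4795 -0.166 ]
```

View pics/side15.png

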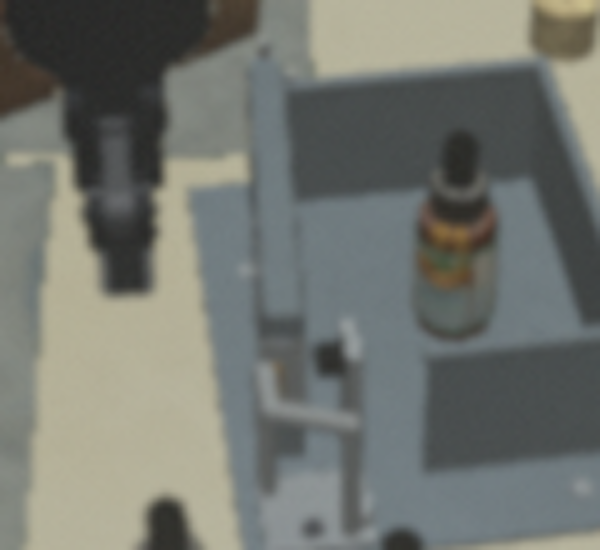

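The gate stays (crop: free edge 285,330, tongue behind the post). Retreat upward and re-measure the gate angle after a wait.

Request:
drive_tool(
  motion=[
    [0,0,0,0.01,0,-0.03,0],
    [0,0,0,0.02,0,-0.08,0],
    [0,0,0,0.02,0.06,-0.14,0],
    [0,0,0,0.02,0.12,-0.18,0],
    [0,0,0,0.02,0.18,-0.2,0],
    [0,0,0,0.02,0.24,-0.2,0],
    [0,0,0,0.02,0.28,-0.2,0],
    [0,0,0,0.02,0.28,-0.2,0],
  ],
)

```text
clock: 22.62
ee_pos: [0.4134, 0.0577, 0.2273]
tool_rot: [0.0, -0.023, 1.0, 0.0]
wrist_force: [-0.5, -0.1, 0.1]
width: 0.0005
```

Request:
drive_tool(
  motion=[
    [0,0,0,0,0,0,0],
    [0,0,0,0,0,0,0],
    [0,0,0,0,0,0,0],
    [0,0,0,0,0,0,0],
  ],
)

```text
clock: 23.12
ee_pos: [0.4136, 0.0555, 0.2272]
tool_rot: [-0.0, -0.021, 1.0, -0.0]
wrist_force: [0.4, -0.7, 0.4]
width: 0.0001
```

Run:
```python
from h import *
from cell import *
S=read_camera('side');T=read_camera('top')
cv2.imwrite('pics/side16.png',cv2.resize(S['color'][130:350,220:400],None,fx=3,fy=3,interpolation=cv2.INTER_CUBIC))
cv2.imwrite('pics/top16.png',cv2.resize(T['color'][140:250,190:450],None,fx=3,fy=3,interpolation=cv2.INTER_CUBIC))
for n,c in(('T',T),('S',S)):
    P=xyz(c).reshape(-1,3)
    m=(P[:,2]>.086)&(P[:,2]<.105)&(P[:,0]>.42)&(P[:,0]<.53)&(P[:,1]<-.06)&(P[:,1]>-.215)
    q=P[m];v=cv2.fitLine(q[:,:2].astype(np.float32),cv2.DIST_HUBER,0,.01,.01).ravel()
    if v[1]>0:v[:2]*=-1
    print(n,len(q),v,'angle',.093-np.arctan2(v[0],-v[1]))
    m=(abs(P[:,0]-.574)<.035)&(abs(P[:,1]+.1286)<.035)&(P[:,2]>.02)&(P[:,2]<.11)
    q=P[m&(P[:,2]>.09)];print('bulb',len(q),q.mean(0).round(4),q[:,2].max())
s=get_state();print(s['clock'],s['ee_pos'],s['wrist_force'])
```

```text
T 322 [-8.3299069e-04 -9.9999964e-01  4.9697390e-01 -1.3565549e-01] angle 0.09383299
bulb 24 [ 0.5721 -0.1269  0.1012] 0.10757524300449563
S 430 [ 0.00947207 -0.9999551   0.49796456 -0.14611158] angle 0.083527796
bulb 49 [ 0.5733 -0.1319  0.0985] 0.10618438070613909
23.225 [0.41355809 0.05570312 0.22723738] [-0.07216673 -0.73144215 -0.05493396]
```

View pics/side16.png

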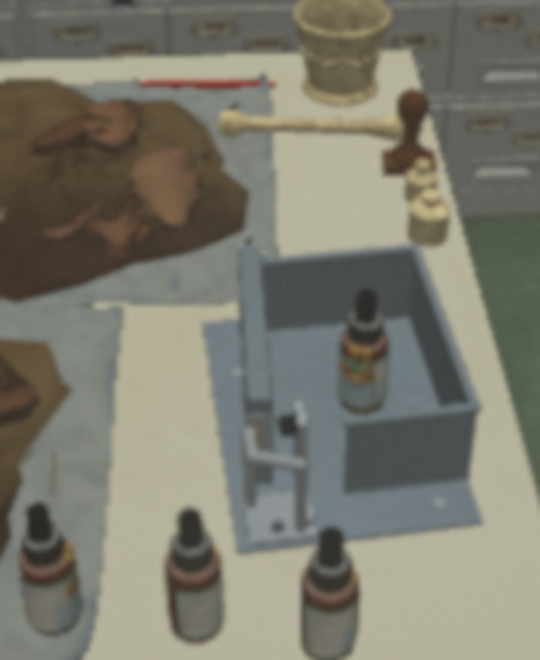

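View pics/top16.png

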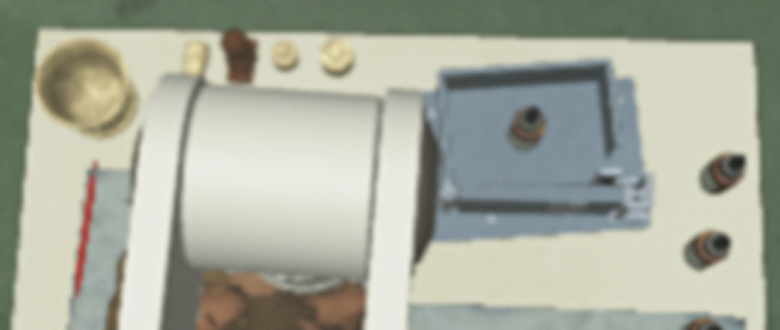

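The gate has stayed shut by itself for over 2 s, at about 0.085 rad by image. An unlatched gate would have sprung past 0.3. The bottle stands upright in the bay and the bystanders look unmoved. Handing in.

```bash
python3 -c "
from cell import *
print(sign_off())"
```

```text
the job is handed in; nothing more can be done
None
```

The bottle is standing in the bay, the gate is latched shut, and I handed the job in at about 23 s of the 69 s allowed. Sign-off reports no verdict.

- **Bottle:** I gripped the dropper bottle farthest to the robot's left, lowered it until it touched the bay floor (about 13 N) and released it there. It measured upright at about bay (+10, 0) mm after release and looked unchanged in the last pictures.
- **Gate:** I pushed it with shut fingers in about 1 mm steps. The wrist force rose to about 12 N, then fell to about 3 N at the snap. After I backed off it stayed shut for more than 2 s.
- **Gate angle:** the two cameras disagree slightly, at 0.084 rad (side) and 0.094 rad (top). The top reading is just over the stated 0.085 resting limit, which I take as measurement error. Both are below the 0.12 limit and far from the 0.3 rad or more of an unlatched gate.
- **Bystanders:** the mortar, pestle and weights look unmoved in the last pictures; I did not measure their positions again, and the arm hid part of the pestle in the top view.

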